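# Clear the vial chute and make up two photometry kits

### The arm

A 6-joint arm with a two-finger parallel gripper is mounted at the origin on the work surface. World frame = base frame: x ahead of the robot, y to its left, z up, the work surface at z = 0. Lengths are in m, angles in degrees, forces in N, time in s.
With the tool pointing down it reaches from about 0.25 to 0.8 m from the base axis. Payload 3.9 kg.
Tool frame: the origin (TCP) lies between the finger pads; the fingertips stand 14 mm ahead of it and the grasp point (between the pads) lies 5 mm behind it (bot.tcp_to_tips is the z of the fingertips in the tool frame, in m); z points along the fingers, y is the line along which they close (so a half turn about z gives the same grasp; the last joint's range is limited). The gripper opens to 85 mm and grips with 20 to 120 N. Pads are 22 mm wide; open, the fingers measure 114 mm over their backs; the gripper's body (76 mm by 85 mm) begins 54 mm behind the grasp point. The pads swing forward as they close: fully open they stand 13 mm farther back than shut.
Start: joints at [63.083, 14.897, -7.913, 67.191, 0, 90], TCP at [0.238, 0.468, 0.245] pointing down, gripper open.
Joint ranges: [-159.42, 159.42], [-47.68, 98.78], [-73.54, 78.23], [-108.79, 121.32], [-90, 84.71], [-180, 180]. Speed limits (degrees/s): [147.25, 147.25, 180, 180, 180, 180].

### API

Orientations are given as [roll, pitch, yaw] about the fixed x, y, z axes, in that order (R = Rz(yaw) Ry(pitch) Rx(roll)).
In Python, from bench import bot gives the robot as it stands.
- The arm moves only by the tool drive_tool, never from a script. Its argument "deltas" is a list of rows, each a list of 3 entries, a list of its own where there are three numbers: the shift along the tool's x, y, z in cm, then the turn, a rotation vector about the tool's x, y, z in rad, then the closure, from -1 (fully open) to 1 (shut), so that 0 is half open. In form: [[[tx, ty, tz], [ax, ay, az], jaw], ...]. A call has 1 to 10 rows; each row shifts and turns the commanded pose from where the row before left it, along the tool's axes as they then stand; what a row does not reach is not made up. A row lasts 1/12 s, in which the tool goes at most 41.7 mm and 7.16 degrees, less where a joint would pass 70% of its speed; a pose out of reach is approached as far as the arm can. A call is refused whole if a number of a shift passes 4.17 or a number of a turn 0.125, either way. A call with a gripper value outside its range is refused whole. The fingers move at their own pace and stop on an object; "squeeze" is the grip in N (left out, the last holds). Time passes only in rows, so rows that do not move let the fingers close. It gives the time, the measured TCP pose, the force, the opening and the grip force at its end, in the units of the state.
- bot.sense(): the state, without advancing time (a new reading comes with each control period).
- bot.capture(name): name is "side" or "top" or "wrist"; returns (picture, depth): 480x640x3 uint8, blue, green, red; 480x640 float32, m along the optical axis (not along the pixel's ray), 0 where there is no reading.
- bot.get_calibration(name): a dict with "vfov" (degrees; the focal length in pixels is half the picture's height over the tangent of half this angle, whatever the lens; pixels are square), "cx", "cy" (the principal point, pixels), "origin" and "attitude" of the camera in the world. Camera axes: x right, y down, z forward; pixel columns grow to the right and rows downward; lengths in m; the calibration is good to about 2 mm. A picture is of the moment at which its call begins: read the wrist's pose just before it. get_calibration takes no time and is no camera call; for the wrist camera it gives the pose at the moment of the call.
- bot.job_done(): hands the job in; it is judged then, once.
The state is a dict: "time_s": time; "joints": joint angles; "joint_vel": joint speeds; "tau": joint torques, N m; "position": TCP position; "eef_rot": TCP orientation; "ft_force": force on the tool from outside, world axes, zero at the start; "torque": the same for the moment, N m; "finger_gap": opening from 0.0 (shut) to 1.0 (fully open); "grip_force": force on a finger pad.
Only numpy, scipy, OpenCV 4.12 (cv2) and the standard library are available. Lean on these libraries where they do the work, as an engineer would, in place of code of your own. Each camera call takes 0.05 s, during which the arm holds its last target. There are 200 camera calls.

### The job

Lift out the jar that has jammed upright in the vial chute, so that the two vials behind it roll down to the stop, and make up two sample kits: in the long three-compartment tray that jar, the rectangular glass cuvette and one vial; in the short two-compartment tray the rubber stopper and the other vial. Put one thing in each compartment, whichever you like, resting on the tray floor: jar, cuvette and stopper upright, vials lying down.

Things in the scene. Friction and masses are not known exactly. Their poses are not given: they have to be found in the camera images.
- chute: Aluminium gravity chute fixed on the bench, 200 x 68 mm. Origin: on the bench under the low-end pick-up shoe; +x uphill, y across, z up. Floor 35 mm high at the shoe, rising at 9 degrees from x = 14 to 185 mm. From x = 26 mm low side walls, 18 mm above the floor, 52 mm apart inside. Once the jar is out, both vials roll down by themselves; the next takes the shoe when the first is lifted off.
- shoe (a point): Where a vial comes to rest at the low end: its centre, 49 mm above the bench at chute x = 0, y = 0. The vial lies along chute y on a level shoe 30 mm wide, its ends overhanging 9 mm each side and free, so it is taken from above by its ends. Stop at x = -14 mm, top 51 mm above the bench. The next vial lies against it at x = 28 mm: grip some 4 mm towards the stop (-x) so as not to catch it.
- bar (a point): Middle of the dark steel cross bar over the chute (6 mm square, 68 mm long along y, chute x = 52 mm). Underside 37 mm over the sloping floor: vials roll under, the jar cannot. Its two end posts stand 4 mm outside the walls, tops about 89 mm above the bench.
- jar: White plastic screw-top jar with black cap, a cylinder 40 mm in diameter, 62 mm high, 50 to 100 g. Origin: centre of its underside; z its axis, up to the cap. At the start it stands in the chute against the uphill side of the bar, square to the slope (leaning 9 degrees towards the low end), two vials behind it. Above the side walls it is free at both sides, to be gripped along chute y.
- vial_a: Sample vial, amber glass with white cap, a cylinder 28 mm in diameter and 48 mm long over all, 30 g. Origin: its centre; its y is the long axis, cap at +y; x and z turn as it rolls. At the start it lies across the chute next to the jar and comes down first. Either vial may go in either tray.
- vial_b: Sample vial identical to vial_a; it lies behind vial_a in the chute and comes down second.
- stopper: Dark rubber stopper standing on the bench, a cone 30 mm in diameter at the foot and 36 mm at the top, 38 mm high, 40 g. Origin: centre of its underside; z up.
- cuvette: Rectangular glass cuvette with a black top, standing on the bench: 50 mm (x) by 24 mm (y) by 40 mm high, 60 g. Origin: centre of its underside; z up.
- long_tray: Grey tray fixed to the bench, 88 mm (x) by 202 mm (y), with three equal compartments in a row along y. Origin: centre of its underside; z up. Floor 4 mm thick; outer walls and dividers 4 mm thick, their tops 12 mm above the bench. Each compartment is 80 mm (x) by 62 mm (y) inside; centres at y = -66, 0 and 66 mm, x = 0.
- short_tray: Grey tray like the long one but 88 mm (x) by 136 mm (y), with two compartments, each 80 mm (x) by 62 mm (y) inside; centres at y = -33 and 33 mm, x = 0. Origin: centre of its underside; floor 4 mm thick, wall tops 12 mm above the bench.
Not all that is in view belongs to the job. Leave any green or pink look-alike of the cuvette alone.

How it is judged (in metres and radians):
On the way:
1. the jar is out of the chute and the first vial has rolled down to the stop (x of vial_a in the frame of chute between -0.008 and 0.008 m and z of vial_a in the frame of chute between 0.042 and 0.056 m and linear speed of vial_a below 0.05 m/s), for 0.2 s.
At the end, for the whole second after the job is handed in: Long tray: jar, cuvette, one vial; short tray: stopper, other vial; one per compartment, centre inside it, resting on the tray floor (height within 4 to 5 mm), jar, cuvette, stopper upright within 8 degrees, vials lying; released and at rest (below 0.02 m/s) (((x of vial_a in the frame of long_tray between -0.04 and 0.04 m and y of vial_a in the frame of long_tray between -0.099 and 0.099 m and z of vial_a in the frame of long_tray between 0.014 and 0.023 m and x of vial_b in the frame of short_tray between -0.04 and 0.04 m and y of vial_b in the frame of short_tray between -0.066 and 0.066 m and z of vial_b in the frame of short_tray between 0.014 and 0.023 m and (y of jar in the frame of long_tray between -0.099 and -0.033 m or y of cuvette in the frame of long_tray between -0.099 and -0.033 m or y of vial_a in the frame of long_tray between -0.099 and -0.033 m) and (y of jar in the frame of long_tray between -0.033 and 0.033 m or y of cuvette in the frame of long_tray between -0.033 and 0.033 m or y of vial_a in the frame of long_tray between -0.033 and 0.033 m) and (y of jar in the frame of long_tray between 0.033 and 0.099 m or y of cuvette in the frame of long_tray between 0.033 and 0.099 m or y of vial_a in the frame of long_tray between 0.033 and 0.099 m) and (y of stopper in the frame of short_tray between -0.066 and 0 m or y of vial_b in the frame of short_tray between -0.066 and 0 m) and (y of stopper in the frame of short_tray between 0 and 0.066 m or y of vial_b in the frame of short_tray between 0 and 0.066 m)) or (x of vial_b in the frame of long_tray between -0.04 and 0.04 m and y of vial_b in the frame of long_tray between -0.099 and 0.099 m and z of vial_b in the frame of long_tray between 0.014 and 0.023 m and x of vial_a in the frame of short_tray between -0.04 and 0.04 m and y of vial_a in the frame of short_tray between -0.066 and 0.066 m and z of vial_a in the frame of short_tray between 0.014 and 0.023 m and (y of jar in the frame of long_tray between -0.099 and -0.033 m or y of cuvette in the frame of long_tray between -0.099 and -0.033 m or y of vial_b in the frame of long_tray between -0.099 and -0.033 m) and (y of jar in the frame of long_tray between -0.033 and 0.033 m or y of cuvette in the frame of long_tray between -0.033 and 0.033 m or y of vial_b in the frame of long_tray between -0.033 and 0.033 m) and (y of jar in the frame of long_tray between 0.033 and 0.099 m or y of cuvette in the frame of long_tray between 0.033 and 0.099 m or y of vial_b in the frame of long_tray between 0.033 and 0.099 m) and (y of stopper in the frame of short_tray between -0.066 and 0 m or y of vial_a in the frame of short_tray between -0.066 and 0 m) and (y of stopper in the frame of short_tray between 0 and 0.066 m or y of vial_a in the frame of short_tray between 0 and 0.066 m))) and x of jar in the frame of long_tray between -0.04 and 0.04 m and y of jar in the frame of long_tray between -0.099 and 0.099 m and z of jar in the frame of long_tray between 0 and 0.009 m and x of cuvette in the frame of long_tray between -0.04 and 0.04 m and y of cuvette in the frame of long_tray between -0.099 and 0.099 m and z of cuvette in the frame of long_tray between 0 and 0.009 m and x of stopper in the frame of short_tray between -0.04 and 0.04 m and y of stopper in the frame of short_tray between -0.066 and 0.066 m and z of stopper in the frame of short_tray between 0 and 0.009 m and angle between each of jar, cuvette, stopper's own z axis and vertical below 0.15 rad and angle between each of vial_a, vial_b's own y axis and vertical above 1.35 rad and linear speed of each of jar, cuvette, stopper, vial_a, vial_b below 0.02 m/s); the robot touches nothing.
It also fails if it takes over 128 s, if anything falls off the work surface, if the arm or the gripper's body presses on something with over 40 N, if the wrist force passes 120 N, or if a joint passes its speed limit or range.

## Working session

There is one attempt and no reset: what is moved stays moved. The work goes in short steps, Python scripts to look and compute and a tool call to move; the robot and the scene stay as the last step left them, time stands still between calls to the robot, and variables do not carry over. Pictures are saved under pics/ and viewed, at most 14 in all, crops included, and the job is handed in when it is done.

Besides the shell and the picture viewer there is one more tool, called after "Request:" as name(argument=value, ...), one argument or row to a line, values as JSON. drive_tool: Moves the arm, as the interface text tells. Its arguments: {"type":"object","properties":{"deltas":{"type":"array"},"squeeze":{"type":"number"}},"required":["deltas"]}

```bash
mkdir -p pics; ls; cat > h.py <<'E'
import numpy as np, cv2
from bench import bot
from scipy.spatial.transform import Rotation as R
def cam(n):
    c=bot.get_calibration(n); return c
def K(c): return 240/np.tan(np.radians(c['vfov'])/2)
E
python3 - <<'E'
from h import *
for n in ['top','side','wrist']:
    c=cam(n); print(n,c)
    im,d=bot.capture(n); cv2.imwrite(f'pics/{n}0.png',im); np.save(f'pics/{n}0.npy',d)
print(bot.sense(), bot.tcp_to_tips)
E
```

```text
pics
top {'vfov': 44.80485032077304, 'cx': 326.1667523235501, 'cy': 238.50742611113148, 'origin': array([ 0.50863115, -0.01604605,  1.0459553 ]), 'attitude': array([-173.31835865,    1.21419313,  -91.52131531])}
side {'vfov': 45.93091398346711, 'cx': 323.4548594202685, 'cy': 247.50459361102975, 'origin': array([ 0.2999941 , -1.00067341,  0.67916834]), 'attitude': array([-119.1975476 ,    0.50435266,  -16.85552089])}
wrist {'vfov': 63.28875531995347, 'cx': 328.157571749374, 'cy': 235.9317203659499, 'origin': array([0.16735006, 0.50435571, 0.37253896]), 'attitude': array([1.62151013e+02, 1.24200737e-01, 6.31291510e+01])}
{'time_s': 0.15, 'joints': array([ 6.30814594e+01,  1.49296858e+01, -7.96884566e+00,  6.71928258e+01,
        8.97702844e-04,  8.99991615e+01]), 'joint_vel': array([ 0.07602477, -0.14776947,  0.26104147,  0.04408572,  0.04577997,
       -0.01492125]), 'tau': array([ 3.08340668e-04, -4.06005907e+01,  2.54165554e+01,  1.26797651e-02,
        3.58735088e-05, -1.40591666e-05]), 'position': array([0.23743922, 0.46765376, 0.24463192]), 'eef_rot': array([-1.79908643e+02, -8.99038750e-04,  1.53082296e+02]), 'ft_force': array([ 0.33044654,  0.33054148, -0.51681903]), 'torque': array([-0.0537137 ,  0.0008156 ,  0.00034909]), 'grip_force': 0.0, 'finger_gap': 0.9964035794075409} 0.014
```

View pics/top0.png

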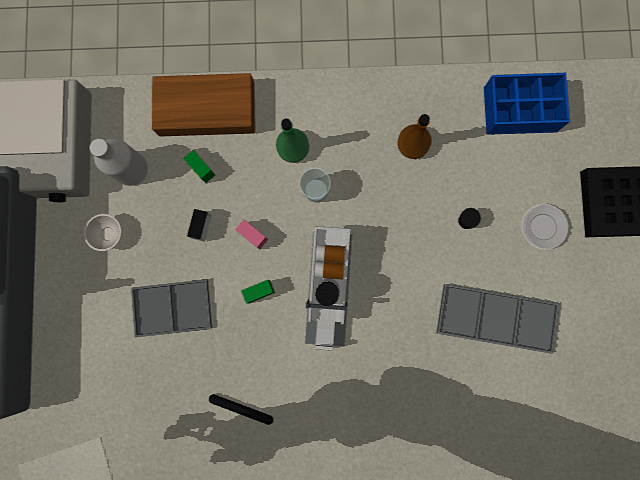

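View pics/side0.png

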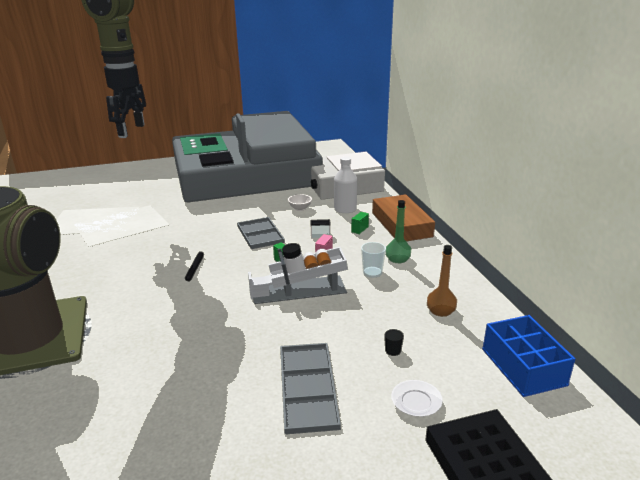

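Top view: the black-topped box is at (198,224), the stopper at (469,218), the chute runs (330,230)–(325,348) with the jar at (327,293), the long tray is at (498,318) and the short tray at (173,307).
Cuvette candidates are (198,224) with a black top, (199,166) and (257,292) green, and (251,234) pink. Only the black-topped one fits. Stopper candidates are the dark disc at (469,218) and the dark rod at (240,408); the disc fits because the side view shows a small cone at (394,342). I'll confirm both in one crop.

```bash
cat >> h.py <<'E'
def ray(c,uv):
    uv=np.atleast_2d(np.float64(uv)); f=K(c)
    d=np.c_[(uv[:,0]-c['cx'])/f,(uv[:,1]-c['cy'])/f,np.ones(len(uv))]
    return d@R.from_euler('xyz',c['attitude'],degrees=True).as_matrix().T
def onplane(c,uv,z):
    r=ray(c,uv); o=np.array(c['origin']); return o+r*((z-o[2])/r[:,2])[:,None]
def cloud(c,d):
    v,u=np.mgrid[:480,:640]; r=ray(c,np.c_[u.ravel(),v.ravel()])
    return (np.array(c['origin'])+r*d.ravel()[:,None]).reshape(480,640,3)
def rect(P):
    (x,y),(w,h),a=cv2.minAreaRect((P[:,:2]*1000).astype(np.float32))
    return 'ctr %.1f %.1f size %.1f %.1f ang %.1f'%(x,y,w,h,a)
E
python3 - <<'E'
from h import *
im=cv2.imread('pics/top0.png'); d=np.load('pics/top0.npy'); c=cam('top'); P=cloud(c,d)
def roi(x0,y0,x1,y1):
    m=np.zeros((480,640),bool); m[y0:y1,x0:x1]=1; return m
bench=P[roi(380,240,430,360)]; print('bench z',np.median(bench[:,2]),bench[:,2].std())
hsv=cv2.cvtColor(im,cv2.COLOR_BGR2HSV); V=im.max(2).astype(int)
def blob(m,k=3):
    m=cv2.morphologyEx(m.astype(np.uint8),cv2.MORPH_CLOSE,np.ones((k,k)))
    n,l,s,_=cv2.connectedComponentsWithStats(m); i=1+s[1:,4].argmax(); v,u=np.nonzero(l==i); return np.c_[u,v]
for n,r in [('long',roi(420,270,580,365)),('short',roi(120,270,225,345))]:
    uv=blob(r&(V<125),5); print(n,len(uv),rect(onplane(c,uv,.012)))
for n,r,z in [('cuv',roi(180,200,215,246),.040),('stop',roi(452,200,486,235),.038),('jarcap',roi(310,280,345,306),.109)]:
    uv=blob(r&(V<45)); print(n,len(uv),rect(onplane(c,uv,z)), 'z',np.median(P[uv[:,1],uv[:,0],2]))
    m=r&(P[...,2]>(.1 if n=='jarcap' else .03)); print('   cloud',m.sum(),rect(P[m]))
m=roi(295,215,365,355)&(P[...,2]>.028)&(P[...,2]<.09); print('chute',m.sum(),rect(P[m]))
print(np.round(onplane(c,[[327,290]],.1),3))
a=cv2.resize(im[195:255,175:275],(400,240),interpolation=2); b=cv2.resize(im[190:250,430:530],(400,240),interpolation=2)
e=cv2.resize(im[220:355,290:370],(356,600),interpolation=2)
o=np.zeros((600,800,3),np.uint8); o[:240,:400]=a;o[240:480,:400]=b;o[:,420:776]=e; cv2.imwrite('pics/crop1.png',o)
E
```

```text
bench z 8.872251524016939e-05 0.06604370069094789
long 6336 ctr 482.6 -296.5 size 210.4 91.9 ang 78.6
short 4335 ctr 522.9 285.6 size 105.7 168.4 ang 4.8
cuv 384 ctr 660.0 228.0 size 24.5 49.9 ang 74.4 z 0.040128483491364
   cloud 425 ctr 599.4 107.3 size 301.9 52.1 ang 63.4
stop 352 ctr 655.2 -247.4 size 32.9 38.9 ang 43.0 z 0.03751632253094783
   cloud 332 ctr 595.1 -137.4 size 34.5 296.0 ang 28.8
jarcap 466 ctr 526.9 4.0 size 36.9 46.6 ang 66.7 z 0.1069456988863896
   cloud 458 ctr 528.9 2.4 size 37.7 39.9 ang 88.9
chute 3405 ctr 541.1 0.1 size 67.3 207.4 ang 83.1
[[0.536 0.002 0.1  ]]
```

View pics/crop1.png

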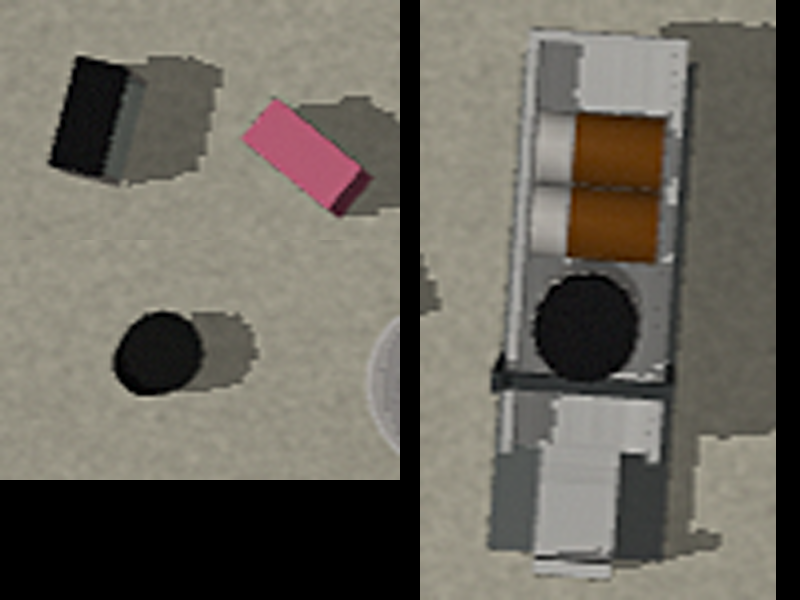

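The crop confirms the black-topped rectangular box with clear sides as the cuvette (beside the pink one) and the black disc as the stopper. The jar cap is just uphill of the bar, with both vials above it, caps to the left (+y). Next I'll refine the tray and chute frames.

```bash
python3 - <<'E'
from h import *
im=cv2.imread('pics/top0.png'); d=np.load('pics/top0.npy'); c=cam('top')
d=cv2.medianBlur(d,3); P=cloud(c,d); Z=P[...,2]
def roi(x0,y0,x1,y1):
    m=np.zeros((480,640),bool); m[y0:y1,x0:x1]=1; return m
hsv=cv2.cvtColor(im,cv2.COLOR_BGR2HSV).astype(int)
print('floor hsv',hsv[310,480],hsv[310,152],'bench',hsv[380,520],hsv[330,400],'shadow',hsv[400,450])
for n,r in [('long',roi(430,275,570,358)),('short',roi(125,272,220,342))]:
    m=(r&(hsv[...,0]>85)&(hsv[...,2]<140)).astype(np.uint8)
    m=cv2.morphologyEx(m,cv2.MORPH_CLOSE,np.ones((5,5)));m=cv2.morphologyEx(m,cv2.MORPH_OPEN,np.ones((5,5)))
    v,u=np.nonzero(m); Q=onplane(c,np.c_[u,v],.010); print(n,len(u),rect(Q),'mean',Q.mean(0)[:2].round(4))
am=roi(300,220,365,300)&(hsv[...,0]<20)&(hsv[...,1]>150)
Q=P[am]; print('amber',rect(Q), Q[:,2].min())
r=roi(295,215,370,355)
for lo,hi in [(.03,.09),(.045,.085)]:
    m=r&(Z>lo)&(Z<hi); Q=P[m]; print('chute',m.sum(),rect(Q))
m=r&(Z>.1); Q=P[m]; print('cap',m.sum(),rect(Q),Q.mean(0))
# wall-edges: left/right extreme per row
m=r&(Z>.045)&(Z<.09)
L=[];Rr=[]
for v in range(232,296,2):
    u=np.nonzero(m[v])[0]; L.append(P[v,u[0]]);Rr.append(P[v,u[-1]])
L=np.array(L);Rr=np.array(Rr)
for E in (L,Rr):
    s=np.polyfit(E[:,0],E[:,1],1); print('edge dy/dx deg',np.degrees(np.arctan(s[0])),'y at .55',np.polyval(s,.55))
bar=roi(300,298,350,312)&(Z>.075)&(Z<.1)&(hsv[...,2]<70); Q=P[bar]; print('bar',bar.sum(),rect(Q),Q.mean(0))
E
```

```text
floor hsv [75 11 91] [60  3 85] bench [ 22  32 142] [ 22  35 139] shadow [25 30 94]
long 2268 ctr 481.6 -293.0 size 200.6 86.6 ang 78.4 mean [ 0.4798 -0.2948]
short 2076 ctr 514.8 282.2 size 86.7 135.6 ang 5.0 mean [0.5138 0.2937]
amber ctr 583.6 -9.6 size 32.4 54.8 ang 84.3 0.06703005818147256
chute 3427 ctr 541.1 0.5 size 68.3 207.4 ang 83.1
chute 2453 ctr 541.1 0.5 size 68.1 207.4 ang 83.1
cap 456 ctr 530.3 2.0 size 35.5 37.0 ang 88.7 [0.5302133  0.00189059 0.10688615]
edge dy/dx deg -5.669818436828436 y at .55 0.029360970586771666
edge dy/dx deg -5.7452225570634345 y at .55 -0.029244502630781658
bar 155 ctr 509.6 3.8 size 67.3 8.2 ang 85.4 [0.50985032 0.00428785 0.08465395]
```

```bash
cat >> h.py <<'E'
def plan(pos,yaw,tilt=0):
    """deltas: turn first (tool rotvec), then shift in the turned frame (cm)"""
    s=bot.sense(); R0=R.from_euler('xyz',s['eef_rot'],degrees=True)
    R1=R.from_euler('z',yaw,degrees=True)*R.from_euler('x',180,degrees=True)*R.from_euler('y',tilt,degrees=True)
    w=(R0.inv()*R1).as_rotvec(); sh=R1.inv().apply(np.array(pos)-s['position'])*100
    print('t',round(s['time_s'],2),'pos',s['position'].round(4),'rot',s['eef_rot'].round(1),'j',s['joints'].round(0),'gap',round(s['finger_gap'],3))
    print(' turn',w.round(3),'shift cm',sh.round(2))
E
```

Request:
drive_tool(
  deltas=[
    [[0, 0, 0], [0, 0, -0.124], -1],
    [[0, 0, 0], [0, 0, -0.124], -1],
    [[0, 0, 0], [0, 0, -0.124], -1],
    [[-2.4, -3.1, 0.2], [0, 0, 0], -1],
    [[-2.4, -3.1, 0.2], [0, 0, 0], -1],
    [[-2.4, -3.1, 0.2], [0, 0, 0], -1],
    [[-2.4, -3.1, 0.2], [0, 0, 0], -1],
    [[-2.4, -3.1, 0.2], [0, 0, 0], -1],
    [[-2.4, -3.1, 0.2], [0, 0, 0], -1],
    [[-2.4, -3.1, 0.2], [0, 0, 0], -1],
  ],
  squeeze=40,
)

```text
time_s: 0.98
position: [0.3841, 0.234, 0.2311]
eef_rot: [-180.0, -0.0, 174.4]
ft_force: [0.5, 0.2, 0.1]
finger_gap: 0.997
grip_force: 0.0
```

Request:
drive_tool(
  deltas=[
    [[-2.4, -3.1, 0.2], [0, 0, 0], -1],
    [[-2.4, -3.1, 0.2], [0, 0, 0], -1],
    [[-2.4, -3.1, 0.2], [0, 0, 0], -1],
    [[-2.4, -3.1, 0.2], [0, 0, 0], -1],
    [[-2.4, -3.1, 0.2], [0, 0, 0], -1],
    [[-2.4, -3.1, 0.2], [0, 0, 0], -1],
    [[-2.4, -3.1, 0.2], [0, -0.08, 0], -1],
    [[0, 0, 0], [0, -0.077, 0], -1],
    [[0, 0, 0], [0, 0, 0], -1],
    [[0, 0, 0], [0, 0, 0], -1],
  ],
)

```text
time_s: 1.82
position: [0.5277, 0.0031, 0.2167]
eef_rot: [180.0, 8.8, 174.4]
ft_force: [0.2, 0.5, -0.5]
finger_gap: 1.002
grip_force: 0.0
```

```bash
python3 - <<'E'
from h import *
plan([.5337,.0017,.077],174.5,-9)
plan([.5337-.0125,.0017+.0012,.156],174.5,-9)
im,d=bot.capture('wrist'); cv2.imwrite('pics/w1.png',im); np.save('pics/w1.npy',d)
E
```

```text
t 1.82 pos [0.5277 0.0031 0.2167] rot [180.    8.8 174.4] j [  1.  10. -20.  52.  -1.   6.] gap 1.002
 turn [-0.    -0.003 -0.003] shift cm [ 1.58 -0.08 13.89]
t 1.82 pos [0.5277 0.0031 0.2167] rot [180.    8.8 174.4] j [  1.  10. -20.  52.  -1.   6.] gap 1.002
 turn [-0.    -0.003 -0.003] shift cm [ 1.59 -0.08  5.89]
```

View pics/w1.png

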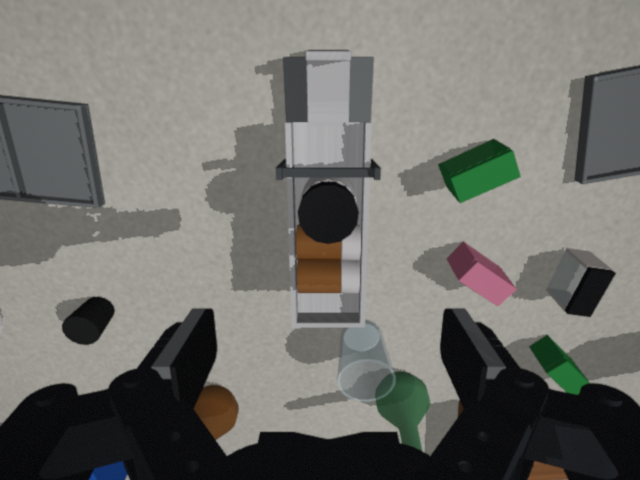

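The wrist view shows the chute aligned with the tool: jar cap at (328,212), bar at (328,170), vials at (328,245) and (328,277). I'll descend part way and check the cap position from this same picture.

```bash
python3 - <<'E'
from h import *
im=cv2.imread('pics/w1.png'); d=np.load('pics/w1.npy'); c=cam('wrist'); P=cloud(c,cv2.medianBlur(d,3))
m=np.zeros((480,640),bool); m[180:246,290:368]=1
m&=(P[...,2]>.098)&(im.max(2)<60); Q=P[m]; print('cap',m.sum(),rect(Q),Q.mean(0))
E
```

```text
cap 2843 ctr 529.3 4.4 size 37.5 37.5 ang 7.8 [0.52847511 0.00446561 0.10651544]
```

Request:
drive_tool(
  deltas=[
    [[0.8, 0, 2], [0, 0, 0], -1],
    [[0.8, -0.1, 2], [0, 0, 0], -1],
    [[0, 0, 1.9], [0, 0, 0], -1],
    [[0, 0, 0], [0, 0, 0], -1],
  ],
)

```text
time_s: 2.2
position: [0.5213, 0.0042, 0.1535]
eef_rot: [-180.0, 8.6, 174.5]
ft_force: [-0.4, 0.5, -0.6]
finger_gap: 1.0
grip_force: 0.0
```

Request:
drive_tool(
  deltas=[
    [[0, 0, 2.5], [0, 0, 0], -1],
    [[0, 0, 2.5], [0, 0, 0], -1],
    [[0, 0, 1.7], [0, 0, 0], -1],
    [[0, 0, 0.9], [0, 0, 0], -1],
    [[0, 0, 0], [0, 0, 0], -1],
    [[0, 0, 0], [0, 0, 0], 0.5],
    [[0, 0, 0], [0, 0, 0], 0.5],
    [[0, 0, 0], [0, 0, 0], 0.5],
    [[0, 0, 0], [0, 0, 0], 0.5],
    [[0, 0, 0], [0, 0, 0], 0.5],
  ],
)

```text
time_s: 3.03
position: [0.5357, 0.0019, 0.083]
eef_rot: [180.0, 9.1, 174.4]
ft_force: [-0.7, 0.8, 5.1]
finger_gap: 0.456
grip_force: 39.8
```

Request:
drive_tool(
  deltas=[
    [[0, 0, 0], [0, 0, 0], 0.5],
    [[0, 0, 0], [0, 0, 0], 0.5],
    [[0, 0, 0], [0, 0, 0], 0.5],
    [[0, 0, 0], [0, 0, 0], 0.5],
  ],
)

```text
time_s: 3.37
position: [0.5358, 0.002, 0.083]
eef_rot: [180.0, 9.1, 174.4]
ft_force: [-0.9, -0.0, 6.3]
finger_gap: 0.455
grip_force: 39.8
```

Request:
drive_tool(
  deltas=[
    [[0, 0, -0.5], [0, 0, 0], 0.5],
    [[0, 0, -1], [0, 0, 0], 0.5],
    [[0, 0, -2], [0, 0, 0], 0.5],
    [[0, 0, -2], [0, 0, 0], 0.5],
    [[0, 0, -2.5], [0, 0, 0], 0.5],
    [[0, 0, -3], [0, 0, 0], 0.5],
    [[0, 0, -2], [0, 0, 0], 0.5],
    [[0, 0, 0], [0, 0.08, 0], 0.5],
    [[0, 0, 0], [0, 0.077, 0], 0.5],
    [[0, 0, 0], [0, 0, 0], 0.5],
  ],
)

```text
time_s: 4.2
position: [0.5169, 0.0037, 0.211]
eef_rot: [180.0, 0.0, 174.4]
ft_force: [1.3, -0.3, -1.1]
finger_gap: 0.452
grip_force: 41.2
```

```bash
python3 - <<'E'
from h import *
im,d=bot.capture('side'); cv2.imwrite('pics/s1.png',cv2.resize(im[180:320,220:400],(720,560),interpolation=2))
# long tray: yaw -11.6, ctr .4816,-.293
c=np.array([.4816,-.293]); a=np.radians(-11.6); X=np.array([np.cos(a),np.sin(a)]); Y=np.array([-np.sin(a),np.cos(a)])
for k in (-.066,0,.066): print('long',k,(c+k*Y).round(4))
c2=np.array([.5148,.2822]); a=np.radians(5.); Y2=np.array([-np.sin(a),np.cos(a)])
for k in (-.033,.033): print('short',k,(c2+k*Y2).round(4))
plan([*(c-.066*Y),.15],168.4)
E
```

```text
long -0.066 [ 0.4683 -0.3577]
long 0 [ 0.4816 -0.293 ]
long 0.066 [ 0.4949 -0.2283]
short -0.033 [0.5177 0.2493]
short 0.033 [0.5119 0.3151]
t 4.25 pos [0.516  0.0037 0.2103] rot [1.800e+02 1.000e-01 1.744e+02] j [  0.  15. -13.  62.  -0.   6.] gap 0.452
 turn [0.    0.001 0.104] shift cm [ -2.6  -36.36   6.03]
```

View pics/s1.png

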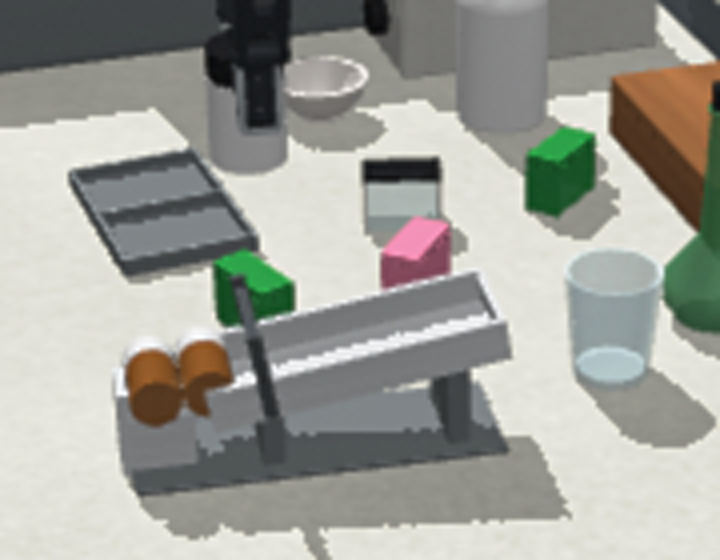

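The crop shows the jar held upright at (245,125) and both vials down at the stop, at (150,385) and (205,370). Now the jar goes to the far compartment of the long tray.

Request:
drive_tool(
  deltas=[
    [[0, 0, 0], [0, 0, 0.104], 0.5],
    [[-0.3, -4, 0.5], [0, 0, 0], 0.5],
    [[-0.3, -4, 0.7], [0, 0, 0], 0.5],
    [[-0.3, -4, 0.7], [0, 0, 0], 0.5],
    [[-0.3, -4, 0.7], [0, 0, 0], 0.5],
    [[-0.3, -4, 0.7], [0, 0, 0], 0.5],
    [[-0.3, -4, 0.7], [0, 0, 0], 0.5],
    [[-0.3, -4, 0.7], [0, 0, 0], 0.5],
    [[-0.3, -4, 0.7], [0, 0, 0], 0.5],
    [[-0.2, -4, 0.7], [0, 0, 0], 0.5],
  ],
)

```text
time_s: 5.08
position: [0.4665, -0.3553, 0.1488]
eef_rot: [-180.0, 0.0, 168.4]
ft_force: [1.5, -0.2, -1.6]
finger_gap: 0.448
grip_force: 41.3
```

Request:
drive_tool(
  deltas=[
    [[0, -0.4, 0], [0, 0, 0], 0.5],
    [[0, 0, 0], [0, 0, 0], 0.5],
    [[0, 0, 0], [0, 0, 0], 0.5],
  ],
)

```text
time_s: 5.33
position: [0.4661, -0.3571, 0.1488]
eef_rot: [179.9, -0.0, 168.4]
ft_force: [0.8, 0.3, -1.1]
finger_gap: 0.454
grip_force: 41.3
```

```bash
python3 - <<'E'
from h import *
plan([.4683,-.3577,.044],168.4)
im,d=bot.capture('wrist'); cv2.imwrite('pics/w2.png',im); np.save('pics/w2.npy',d)
c=cam('wrist'); import json; print(c['origin'],c['attitude'])
E
```

```text
t 5.33 pos [ 0.4661 -0.3571  0.1488] rot [179.9  -0.  168.4] j [-37.  24.  -9.  57.   0. -26.] gap 0.454
 turn [ 0.001 -0.001 -0.   ] shift cm [-2.200e-01 -1.000e-02  1.048e+01]
[ 0.38949729 -0.34000574  0.277029  ] [ 1.62177386e+02 -4.39718528e-02  7.85155609e+01]
```

View pics/w2.png

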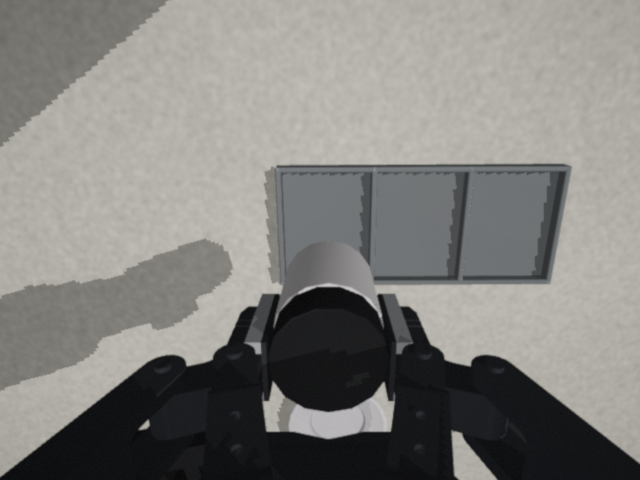

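The wrist view shows the jar held over the left compartment, with tray top corners at (277,167), (570,166) and (549,282). I'll check the tray pose from these corners.

```bash
python3 - <<'E'
from h import *
c=cam('wrist'); Q=onplane(c,[[277,166],[571,165],[550,283]],.012); print(Q.round(4))
e=Q[0]-Q[1]; print(np.linalg.norm(e),np.degrees(np.arctan2(e[1],e[0])),np.linalg.norm(Q[2]-Q[1]),'ctr',(Q[0]+Q[2])/2)
E
```

```text
[[ 0.4175 -0.3808  0.012 ]
 [ 0.4564 -0.186   0.012 ]
 [ 0.542  -0.2023  0.012 ]]
0.19864201252173094 -101.29681236455217 0.08713438237528986 ctr [ 0.47974976 -0.29154991  0.012     ]
```

Request:
drive_tool(
  deltas=[
    [[-0.1, 0, 2], [0, 0, 0], 0.5],
    [[0, 0, 3], [0, 0, 0], 0.5],
    [[0, 0, 3], [0, 0, 0], 0.5],
    [[0, 0, 1.7], [0, 0, 0], 0.5],
    [[0, 0, 0.3], [0, 0, 0], 0.5],
    [[0, 0, 0], [0, 0, 0], 0.5],
    [[0, 0, 0], [0, 0, 0], 0.5],
  ],
)

```text
time_s: 5.97
position: [0.4691, -0.3575, 0.0501]
eef_rot: [-180.0, 0.1, 168.5]
ft_force: [-0.4, 0.2, -0.6]
finger_gap: 0.455
grip_force: 41.3
```

Request:
drive_tool(
  deltas=[
    [[0, 0, 0.2], [0, 0, 0], 0.5],
    [[0, 0, 0.2], [0, 0, 0], 0.5],
    [[0, 0, 0], [0, 0, 0], 0.5],
  ],
)

```text
time_s: 6.22
position: [0.4687, -0.3585, 0.0458]
eef_rot: [-180.0, 0.1, 168.4]
ft_force: [0.3, -0.3, -0.6]
finger_gap: 0.453
grip_force: 41.3
```

Request:
drive_tool(
  deltas=[
    [[0, 0, 0.1], [0, 0, 0], 0.5],
    [[0, 0, 0.1], [0, 0, 0], 0.5],
    [[0, 0, 0], [0, 0, 0], 0.5],
  ],
)

```text
time_s: 6.47
position: [0.4681, -0.3582, 0.0428]
eef_rot: [180.0, -0.0, 168.4]
ft_force: [-1.5, -0.6, -0.4]
finger_gap: 0.455
grip_force: 41.3
```

Request:
drive_tool(
  deltas=[
    [[0, 0, 0.1], [0, 0, 0], 0.5],
    [[0, 0, 0], [0, 0, 0], 0.5],
  ],
)

```text
time_s: 6.63
position: [0.468, -0.3582, 0.0417]
eef_rot: [180.0, -0.0, 168.4]
ft_force: [-0.7, 0.1, -1.3]
finger_gap: 0.454
grip_force: 41.3
```

Request:
drive_tool(
  deltas=[
    [[0, 0, 0.1], [0, 0, 0], 0.5],
    [[0, 0, 0], [0, 0, 0], 0.5],
  ],
)

```text
time_s: 6.8
position: [0.4681, -0.3582, 0.0412]
eef_rot: [-180.0, 0.0, 168.4]
ft_force: [-0.9, 1.2, 2.7]
finger_gap: 0.452
grip_force: 41.7
```

Request:
drive_tool(
  deltas=[
    [[0, 0, 0], [0, 0, 0], -0.5],
    [[0, 0, 0], [0, 0, 0], -0.5],
    [[0, 0, 0], [0, 0, 0], -0.5],
    [[0, 0, 0], [0, 0, 0], -0.5],
    [[0, 0, -1], [0, 0, 0], -0.5],
    [[0, 0, -2], [0, 0, 0], -0.5],
    [[0, 0, -3], [0, 0, 0], -0.5],
    [[0, 0, -3], [0, 0, 0], -0.5],
    [[0, 0, -3], [0, 0, 0], -0.8],
  ],
)

```text
time_s: 7.55
position: [0.4678, -0.358, 0.1627]
eef_rot: [180.0, -0.0, 168.4]
ft_force: [0.3, -0.0, 0.9]
finger_gap: 0.871
grip_force: 0.0
```

Request:
drive_tool(
  deltas=[
    [[-2.0, 2.5, 0], [0, 0, 0], -0.8],
    [[-3.0, 3, 0], [0, 0, 0], -0.8],
    [[-3.0, 3, 0], [0, 0, 0], -0.8],
    [[-3.0, 3, 0], [0, 0, 0], -0.8],
    [[-3.0, 3, 0], [0, 0, 0], -0.8],
    [[-2, 0, 0], [0, 0, 0], -0.8],
    [[0, 0, 0], [0, 0, 0], -0.8],
    [[0, 0, 0], [0, 0, 0], -0.8],
  ],
)

```text
time_s: 8.22
position: [0.6523, -0.2493, 0.1609]
eef_rot: [-180.0, -0.0, 168.5]
ft_force: [-0.5, -0.8, -0.0]
finger_gap: 0.896
grip_force: 0.0
```

```bash
python3 - <<'E'
from h import *
c=cam('wrist'); im,d=bot.capture('wrist'); cv2.imwrite('pics/w3.png',im)
P=cloud(c,cv2.medianBlur(d,3)); m=(P[...,2]>.034)&(P[...,2]<.041)&(im.max(2)<70)&(np.hypot(P[...,0]-.655,P[...,1]+.247)<.035)
Q=P[m]; print(m.sum(),rect(Q),Q.mean(0)); x=(Q[:,:2].max(0)+Q[:,:2].min(0))/2; print(x)
plan([*x,.1],168.4)
E
```

```text
1956 ctr 655.2 -248.9 size 33.6 34.4 ang 79.8 [ 0.65485671 -0.24861048  0.03712338]
[ 0.65542294 -0.24877225]
t 8.27 pos [ 0.6511 -0.2497  0.1609] rot [-1.800e+02 -1.000e-01  1.685e+02] j [-21.  34.  11.  67.  -0.  -9.] gap 0.904
 turn [-0.    -0.001  0.001] shift cm [-0.41  0.18  6.09]
```

View pics/w3.png

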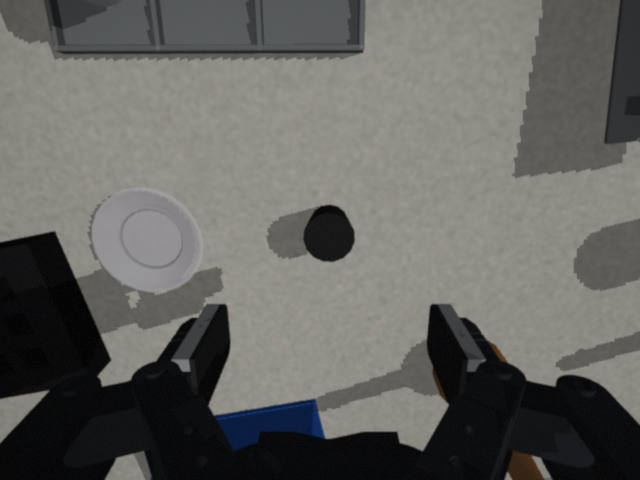

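The stopper is at (329,232) between the open fingers with clear space around it, so I'll descend and grip.

Request:
drive_tool(
  deltas=[
    [[-0.4, 0.2, 3], [0, 0, 0], -0.8],
    [[0, 0, 3], [0, 0, 0], -0.8],
    [[0, 0, 3], [0, 0, 0], -0.6],
    [[0, 0, 3], [0, 0, 0], -0.5],
    [[0, 0, 1.5], [0, 0, 0], -0.5],
    [[0, 0, 0], [0, 0, 0], -0.5],
    [[0, 0, 0], [0, 0, 0], 0.6],
    [[0, 0, 0], [0, 0, 0], 0.6],
    [[0, 0, 0], [0, 0, 0], 0.6],
    [[0, 0, 0], [0, 0, 0], 0.6],
  ],
)

```text
time_s: 9.1
position: [0.6571, -0.2496, 0.0284]
eef_rot: [-179.9, 0.2, 168.4]
ft_force: [-1.2, -0.3, 4.7]
finger_gap: 0.393
grip_force: 40.1
```

Request:
drive_tool(
  deltas=[
    [[0, 0, 0], [0, 0, 0], 0.6],
    [[0, 0, 0], [0, 0, 0], 0.6],
    [[0, 0, 0], [0, 0, 0], 0.6],
  ],
)

```text
time_s: 9.35
position: [0.6572, -0.2496, 0.0285]
eef_rot: [-179.9, 0.2, 168.4]
ft_force: [-1.6, -0.7, 6.6]
finger_gap: 0.393
grip_force: 40.2
```

Request:
drive_tool(
  deltas=[
    [[0, 0, -1], [0, 0, 0], 0.6],
    [[0, 0, -2], [0, 0, 0], 0.6],
    [[0, 0, -3], [0, 0, 0], 0.6],
    [[0, 0, -3.5], [0, 0, 0], 0.6],
    [[0, 0, -3.5], [0, 0, -0.097], 0.6],
    [[0, 0, -1], [0, 0, -0.097], 0.6],
    [[0, 0, 0], [0, 0, -0.096], 0.6],
    [[0.6, 3.6, 0], [0, 0, 0], 0.6],
    [[0.6, 3.6, 0], [0, 0, 0], 0.6],
    [[0.6, 3.6, 0], [0, 0, 0], 0.6],
  ],
)

```text
time_s: 10.18
position: [0.6279, -0.1419, 0.1666]
eef_rot: [180.0, 0.1, -175.0]
ft_force: [0.5, 0.7, -0.6]
finger_gap: 0.388
grip_force: 40.0
```

Request:
drive_tool(
  deltas=[
    [[0.6, 3.6, 0], [0, 0, 0], 0.6],
    [[0.6, 3.6, 0], [0, 0, 0], 0.6],
    [[0.6, 3.6, 0], [0, 0, 0], 0.6],
    [[0.6, 3.6, 0], [0, 0, 0], 0.6],
    [[0.6, 3.6, 0], [0, 0, 0], 0.6],
    [[0.6, 3.6, 0], [0, 0, 0], 0.6],
    [[0.6, 3.6, 0], [0, 0, 0], 0.6],
    [[0.6, 3.6, 0], [0, 0, 0], 0.6],
    [[0.6, 3.6, 0], [0, 0, 0], 0.6],
    [[0.6, 3.6, 0], [0, 0, 0], 0.6],
  ],
)

```text
time_s: 11.02
position: [0.536, 0.2125, 0.1668]
eef_rot: [180.0, 0.0, -174.9]
ft_force: [0.7, -0.4, -0.7]
finger_gap: 0.387
grip_force: 40.0
```

Request:
drive_tool(
  deltas=[
    [[0.6, 3.6, 0], [0, 0, 0], 0.6],
    [[0.6, 3.6, 0], [0, 0, 0], 0.6],
    [[0.6, 3.6, 0], [0, 0, 0], 0.6],
    [[0, 0, 0], [0, 0, 0], 0.6],
    [[0, 0, 0], [0, 0, 0], 0.6],
  ],
)

```text
time_s: 11.43
position: [0.5086, 0.3187, 0.1664]
eef_rot: [180.0, 0.0, -174.7]
ft_force: [0.2, -0.4, -0.0]
finger_gap: 0.392
grip_force: 40.0
```

```bash
python3 - <<'E'
from h import *
c=cam('wrist'); im,d=bot.capture('wrist'); cv2.imwrite('pics/w4.png',im); np.save('pics/w4.npy',d)
plan([.5119,.3151,.036],185)
E
```

```text
t 11.48 pos [0.5089 0.3171 0.1663] rot [-180.     0.  -174.8] j [32. 25. -6. 60. -0. 27.] gap 0.387
 turn [-0.     0.     0.003] shift cm [-0.28 -0.23 13.03]
```

View pics/w4.png

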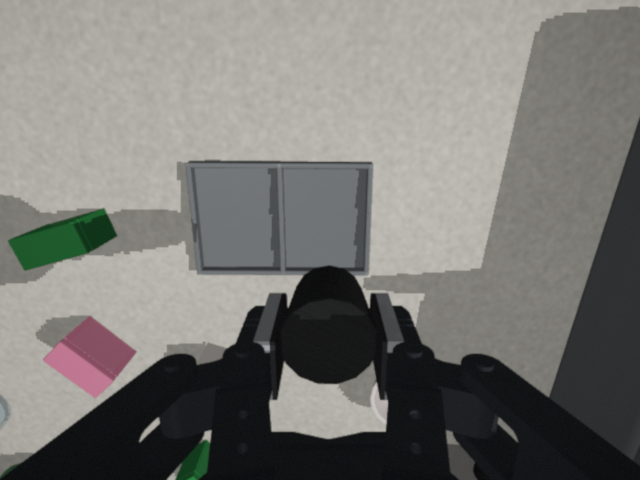

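The stopper is held, and the short tray corners are at (187,163), (373,163), (368,273) and (197,273). I'll check the tray pose and descend.

```bash
python3 - <<'E'
from h import *
c=cam('wrist'); Q=onplane(c,[[187,162],[373,162],[369,274],[197,274]],.012)
e=Q[1]-Q[0]; print(np.degrees(np.arctan2(e[1],e[0])),'ctr',Q.mean(0)); e/=np.linalg.norm(e); t=Q.mean(0)+.033*e; print(t,Q.mean(0)-.033*e); plan([t[0],t[1],.036],185)
E
```

```text
95.20844893728909 ctr [0.51217595 0.28320949 0.012     ]
[0.50918023 0.31607323 0.012     ] [0.51517167 0.25034574 0.012     ]
t 11.48 pos [0.5089 0.3171 0.1663] rot [-180.     0.  -174.8] j [32. 25. -6. 60. -0. 27.] gap 0.387
 turn [-0.     0.     0.003] shift cm [-0.02 -0.11 13.03]
```

Request:
drive_tool(
  deltas=[
    [[-0.1, -0.1, 2], [0, 0, 0], 0.6],
    [[0, 0, 3.5], [0, 0, 0], 0.6],
    [[0, 0, 3.5], [0, 0, 0], 0.6],
    [[0, 0, 2.5], [0, 0, 0], 0.6],
    [[0, 0, 1], [0, 0, 0], 0.6],
    [[0, 0, 0.3], [0, 0, 0], 0.6],
    [[0, 0, 0], [0, 0, 0], 0.6],
    [[0, 0, 0], [0, 0, 0], 0.6],
  ],
)

```text
time_s: 12.15
position: [0.5119, 0.3159, 0.0395]
eef_rot: [179.9, 0.1, -175.0]
ft_force: [0.0, -0.1, -0.3]
finger_gap: 0.394
grip_force: 40.0
```

Request:
drive_tool(
  deltas=[
    [[0, 0, 0.2], [0, 0, 0], 0.6],
    [[0, 0, 0], [0, 0, 0], 0.6],
  ],
)

```text
time_s: 12.32
position: [0.5116, 0.3163, 0.0374]
eef_rot: [179.9, 0.2, -175.0]
ft_force: [-0.1, -0.1, -0.1]
finger_gap: 0.389
grip_force: 40.1
```

Request:
drive_tool(
  deltas=[
    [[0, 0, 0.1], [0, 0, 0], 0.6],
    [[0, 0, 0], [0, 0, 0], 0.6],
  ],
)

```text
time_s: 12.48
position: [0.5108, 0.316, 0.0355]
eef_rot: [180.0, 0.1, -174.9]
ft_force: [0.1, -0.1, -1.0]
finger_gap: 0.393
grip_force: 40.1
```

Request:
drive_tool(
  deltas=[
    [[0, 0, 0.2], [0, 0, 0], 0.6],
    [[0, 0, 0], [0, 0, 0], 0.6],
  ],
)

```text
time_s: 12.65
position: [0.5103, 0.3157, 0.0327]
eef_rot: [-180.0, -0.0, -174.9]
ft_force: [-0.6, -0.7, -0.6]
finger_gap: 0.394
grip_force: 40.0
```

Request:
drive_tool(
  deltas=[
    [[0, 0, 0.1], [0, 0, 0], 0.6],
    [[0, 0, 0], [0, 0, 0], 0.6],
  ],
)

```text
time_s: 12.82
position: [0.5104, 0.3157, 0.0325]
eef_rot: [180.0, 0.0, -174.9]
ft_force: [-1.1, -0.9, 3.3]
finger_gap: 0.39
grip_force: 40.4
```

Request:
drive_tool(
  deltas=[
    [[0, 0, 0], [0, 0, 0], -0.4],
    [[0, 0, 0], [0, 0, 0], -0.4],
    [[0, 0, 0], [0, 0, 0], -0.4],
    [[0, 0, 0], [0, 0, 0], -0.4],
    [[0, 0, -1.5], [0, 0, 0], -0.4],
    [[0, 0, -3], [0, 0, 0], -0.4],
    [[0, 0, -4], [0, 0, 0], -0.4],
    [[0, 0, -3.5], [0, 0, 0.12], -0.4],
    [[0, 0, 0], [0, 0, 0.12], -0.4],
    [[0, 0, 0], [0, 0, 0.12], -0.4],
  ],
)

```text
time_s: 13.65
position: [0.5125, 0.3169, 0.1552]
eef_rot: [179.7, 0.3, 164.1]
ft_force: [-0.2, 1.1, -0.4]
finger_gap: 0.698
grip_force: 0.0
```

Request:
drive_tool(
  deltas=[
    [[-3.4, -0.9, 0], [0, 0, 0], -0.4],
    [[-3.4, -0.9, 0], [0, 0, 0], -0.4],
    [[-3.4, -0.9, 0], [0, 0, 0], -0.4],
    [[-3.4, -0.9, 0], [0, 0, 0], -0.4],
    [[-3.4, -0.9, 0], [0, 0, 0], -0.4],
    [[0, 0, 0], [0, 0, 0], -0.4],
    [[0, 0, 0], [0, 0, 0], -0.4],
  ],
)

```text
time_s: 14.23
position: [0.6634, 0.2253, 0.1509]
eef_rot: [-180.0, -0.0, 164.3]
ft_force: [0.0, -0.1, -0.8]
finger_gap: 0.699
grip_force: 0.0
```

```bash
python3 - <<'E'
from h import *
c=cam('wrist'); im,d=bot.capture('wrist'); cv2.imwrite('pics/w5.png',im)
P=cloud(c,cv2.medianBlur(d,3)); m=(P[...,2]>.036)&(P[...,2]<.044)&(im.max(2)<70)&(np.hypot(P[...,0]-.66,P[...,1]-.228)<.04)
Q=P[m]; print(m.sum(),rect(Q),Q.mean(0)); x=Q.mean(0)
plan([x[0],x[1],.025],164.4)
E
```

```text
2694 ctr 658.1 230.3 size 23.2 49.6 ang 75.2 [0.6572188  0.23068688 0.0391801 ]
t 14.28 pos [0.662  0.2262 0.151 ] rot [-1.800e+02 -1.000e-01  1.644e+02] j [19. 35. 10. 66.  0. 34.] gap 0.698
 turn [-0.    -0.001 -0.001] shift cm [ 0.59  0.31 12.6 ]
```

View pics/w5.png

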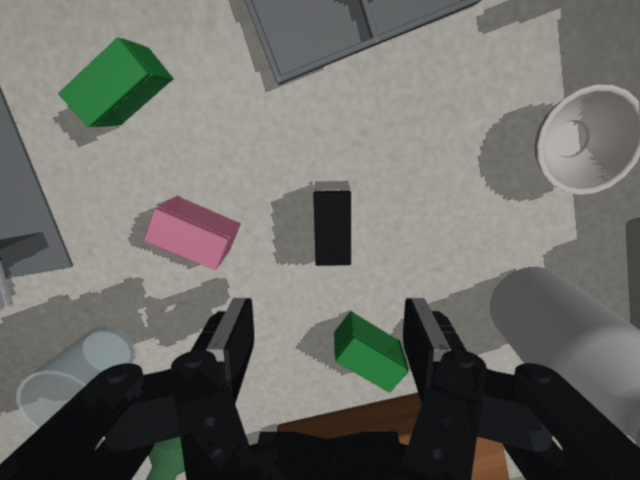

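The black-topped cuvette is at (333,227), square to the fingers, and the look-alikes are clear of them: pink at (193,235), green at (370,352). Descend and grip.

Request:
drive_tool(
  deltas=[
    [[0.3, 0.2, 3], [0, 0, 0], -0.4],
    [[0.2, 0.1, 3.5], [0, 0, 0], -0.4],
    [[0, 0, 3.2], [0, 0, 0], -0.4],
    [[0, 0, 2], [0, 0, 0], -0.4],
    [[0, 0, 0.8], [0, 0, 0], -0.4],
    [[0, 0, 0], [0, 0, 0], -0.4],
    [[0, 0, 0], [0, 0, 0], 0.8],
    [[0, 0, 0], [0, 0, 0], 0.8],
    [[0, 0, 0], [0, 0, 0], 0.8],
    [[0, 0, 0], [0, 0, 0], 0.8],
  ],
)

```text
time_s: 15.12
position: [0.6598, 0.2316, 0.0294]
eef_rot: [179.8, 0.2, 164.4]
ft_force: [-0.9, 0.2, 4.7]
finger_gap: 0.273
grip_force: 40.7
```

Request:
drive_tool(
  deltas=[
    [[0, 0, 0], [0, 0, 0], 0.8],
    [[0, 0, 0], [0, 0, 0], 0.8],
    [[0, 0, 0], [0, 0, 0], 0.8],
  ],
)

```text
time_s: 15.37
position: [0.6598, 0.2317, 0.0294]
eef_rot: [179.8, 0.2, 164.4]
ft_force: [-0.3, -0.2, 5.9]
finger_gap: 0.274
grip_force: 40.9
```

Request:
drive_tool(
  deltas=[
    [[0, 0, -1], [0, 0, 0], 0.8],
    [[0, 0, -2], [0, 0, 0], 0.8],
    [[0, 0, -3], [0, 0, 0], 0.8],
    [[0, 0, -3.5], [0, 0, 0], 0.8],
    [[0, 0, -3.5], [0, 0, 0], 0.8],
    [[0, 0, -0.5], [0, 0, -0.073], 0.8],
    [[0.5, -3.9, 0], [0, 0, 0], 0.8],
    [[0.5, -3.9, 0], [0, 0, 0], 0.8],
    [[0.5, -3.9, 0], [0, 0, 0], 0.8],
    [[0.5, -3.9, 0], [0, 0, 0], 0.8],
  ],
)

```text
time_s: 16.2
position: [0.6069, 0.0807, 0.1626]
eef_rot: [-180.0, 0.0, 168.7]
ft_force: [1.3, -0.1, -0.3]
finger_gap: 0.271
grip_force: 40.0
```

Request:
drive_tool(
  deltas=[
    [[0.5, -3.9, 0], [0, 0, 0], 0.8],
    [[0.5, -3.9, 0], [0, 0, 0], 0.8],
    [[0.5, -3.9, 0], [0, 0, 0], 0.8],
    [[0.5, -3.9, 0], [0, 0, 0], 0.8],
    [[0.5, -3.9, 0], [0, 0, 0], 0.8],
    [[0.5, -3.9, 0], [0, 0, 0], 0.8],
    [[0.5, -3.9, 0], [0, 0, 0], 0.8],
    [[0.5, -3.9, 0], [0, 0, 0], 0.8],
    [[0.5, -3.9, 0], [0, 0, 0], 0.8],
    [[0.5, -3.9, 0], [0, 0, 0], 0.8],
  ],
)

```text
time_s: 17.03
position: [0.4806, -0.2922, 0.1628]
eef_rot: [-180.0, 0.0, 168.6]
ft_force: [1.2, -0.2, -0.8]
finger_gap: 0.272
grip_force: 40.0
```

Request:
drive_tool(
  deltas=[
    [[0, 0, 0], [0, 0, 0], 0.8],
    [[0, 0, 0], [0, 0, 0], 0.8],
  ],
)

```text
time_s: 17.2
position: [0.4807, -0.2926, 0.1625]
eef_rot: [-180.0, 0.0, 168.3]
ft_force: [-0.7, 0.1, 0.2]
finger_gap: 0.273
grip_force: 40.0
```

```bash
python3 - <<'E'
from h import *
plan([.4805,-.2925,.037],168.5)
im,d=bot.capture('wrist'); cv2.imwrite('pics/w6.png',im)
E
```

```text
t 17.2 pos [ 0.4807 -0.2926  0.1625] rot [-180.     0.   168.3] j [-31.  21. -11.  57.   0. -20.] gap 0.273
 turn [-0.     0.001 -0.003] shift cm [ 0.03  0.   12.55]
```

View pics/w6.png

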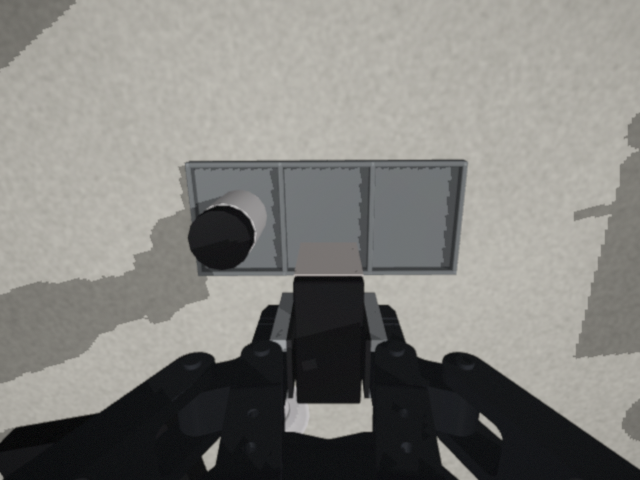

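The cuvette is held and the jar stands upright in the left compartment at (222,237). I'll set the cuvette in the middle, 5 mm away from the jar.

Request:
drive_tool(
  deltas=[
    [[0, 0.5, 2], [0, 0, 0], 0.8],
    [[0, 0, 3.5], [0, 0, 0], 0.8],
    [[0, 0, 3.5], [0, 0, 0], 0.8],
    [[0, 0, 2.3], [0, 0, 0], 0.8],
    [[0, 0, 1], [0, 0, 0], 0.8],
    [[0, 0, 0.3], [0, 0, 0], 0.8],
    [[0, 0, 0], [0, 0, 0], 0.8],
    [[0, 0, 0], [0, 0, 0], 0.8],
  ],
)

```text
time_s: 17.92
position: [0.4841, -0.2857, 0.0373]
eef_rot: [-180.0, 0.1, 168.7]
ft_force: [0.1, -0.5, -1.0]
finger_gap: 0.272
grip_force: 40.1
```

Request:
drive_tool(
  deltas=[
    [[0, 0, 0.2], [0, 0, 0], 0.8],
    [[0, 0, 0], [0, 0, 0], 0.8],
  ],
)

```text
time_s: 18.08
position: [0.4838, -0.2861, 0.0352]
eef_rot: [-179.9, 0.2, 168.6]
ft_force: [-0.0, 0.2, -0.2]
finger_gap: 0.276
grip_force: 40.1
```

Request:
drive_tool(
  deltas=[
    [[0, 0, 0.1], [0, 0, 0], 0.8],
    [[0, 0, 0], [0, 0, 0], 0.8],
  ],
)

```text
time_s: 18.25
position: [0.483, -0.2859, 0.0335]
eef_rot: [-180.0, 0.1, 168.6]
ft_force: [0.6, -0.7, -0.9]
finger_gap: 0.275
grip_force: 40.1
```

Request:
drive_tool(
  deltas=[
    [[0, 0, 0.1], [0, 0, 0], 0.8],
    [[0, 0, 0], [0, 0, 0], 0.8],
  ],
)

```text
time_s: 18.42
position: [0.483, -0.2859, 0.0334]
eef_rot: [-180.0, 0.1, 168.6]
ft_force: [-2.6, 1.7, 9.2]
finger_gap: 0.272
grip_force: 41.2
```

Request:
drive_tool(
  deltas=[
    [[0, 0, 0.1], [0, 0, 0], 0.8],
    [[0, 0, 0], [0, 0, 0], 0.8],
  ],
)

```text
time_s: 18.58
position: [0.4829, -0.2859, 0.0334]
eef_rot: [-180.0, 0.1, 168.6]
ft_force: [-3.9, 1.6, 15.6]
finger_gap: 0.276
grip_force: 42.2
```

Request:
drive_tool(
  deltas=[
    [[0, 0, 0], [0, 0, 0], 0.1],
    [[0, 0, 0], [0, 0, 0], 0.1],
    [[0, 0, 0], [0, 0, 0], 0.1],
    [[0, 0, -1.5], [0, 0, 0], 0.1],
    [[0, 0, -3], [0, 0, 0], 0.1],
    [[0, 0, -4], [0, 0, 0], 0.1],
    [[0, 0, -4], [0, 0, -0.105], 0.1],
    [[0, 0, -1.5], [0, 0, 0], -0.8],
    [[0.8, 3.9, 0], [0, 0, 0], -0.8],
    [[0.8, 3.9, 0], [0, 0, 0], -0.8],
  ],
)

```text
time_s: 19.42
position: [0.4758, -0.2077, 0.1724]
eef_rot: [-179.9, 0.3, 174.4]
ft_force: [0.1, 1.2, -0.5]
finger_gap: 0.856
grip_force: 0.0
```

Request:
drive_tool(
  deltas=[
    [[0.8, 3.9, 0], [0, 0, 0], -0.8],
    [[0.8, 3.9, 0], [0, 0, 0], -0.8],
    [[0.8, 3.9, 0], [0, 0, 0], -0.8],
    [[0.8, 3.9, 0], [0, 0, 0], -0.8],
    [[0.8, 3.9, 0], [0, 0, 0], -0.8],
    [[0, 1.8, 0], [0, 0, 0], -0.8],
    [[0, 0, 0], [0, 0, 0], -0.8],
    [[0, 0, 0], [0, 0, 0], -0.8],
  ],
)

```text
time_s: 20.08
position: [0.4541, 0.0101, 0.1707]
eef_rot: [-180.0, -0.0, 174.8]
ft_force: [-0.4, 0.6, -0.0]
finger_gap: 0.899
grip_force: 0.0
```

```bash
python3 - <<'E'
from h import *
c=cam('wrist'); im,d=bot.capture('wrist'); cv2.imwrite('pics/w7.png',im); np.save('pics/w7.npy',d)
P=cloud(c,cv2.medianBlur(d,3)); hsv=cv2.cvtColor(im,cv2.COLOR_BGR2HSV)
m=(hsv[...,0]<20)&(hsv[...,1]>150)&(P[...,2]>.045)&(P[...,2]<.075)&(np.hypot(P[...,0]-.465,P[...,1]-.009)<.06)
# chute x of the vial crests
u=np.array([np.cos(np.radians(-5.5)),np.sin(np.radians(-5.5))]); n=np.array([-u[1],u[0]]); o=np.array([.458,.009])
Q=P[m]; cx=(Q[:,:2]-o)@u; cy=(Q[:,:2]-o)@n
h,e=np.histogram(cx,np.arange(-.02,.06,.004)); 
for i in range(len(h)):
    k=(cx>=e[i])&(cx<e[i+1])
    if k.sum()>5: print(round(e[i]+.002,3),k.sum(),Q[k,2].max().round(4),cy[k].min().round(4),cy[k].max().round(4))
w=(P[...,2]>.045)&(P[...,2]<.075)&(np.abs((P[...,:2]-o)@u)<.010)&(np.abs((P[...,:2]-o)@n)<.04)
y=((P[...,:2]-o)@n)[w]; print('y extents',np.percentile(y,[1,99]))
plan([*(o-.004*u),.05],174.5)
E
```

```text
-0.014 381 0.0583 -0.0215 0.0106
-0.01 380 0.0611 -0.0218 0.0104
-0.006 325 0.0624 -0.0217 0.0104
-0.002 305 0.0626 -0.0217 0.0105
0.002 252 0.0623 -0.0218 0.0106
0.006 200 0.0609 -0.0217 0.0107
0.01 145 0.0577 -0.0212 0.0109
0.014 486 0.0603 -0.0217 0.0109
0.018 360 0.0634 -0.0216 0.0108
0.022 340 0.0647 -0.0215 0.0108
0.026 251 0.0649 -0.0215 0.0109
0.03 242 0.0646 -0.0217 0.0109
0.034 146 0.0628 -0.0212 0.0105
y extents [-0.02166366  0.02535627]
t 20.13 pos [0.4542 0.0092 0.1707] rot [-180.    -0.   174.7] j [  1.  11. -25.  54.  -0.   7.] gap 0.9
 turn [-0.001 -0.     0.003] shift cm [ 0.02  0.02 12.07]
```

View pics/w7.png

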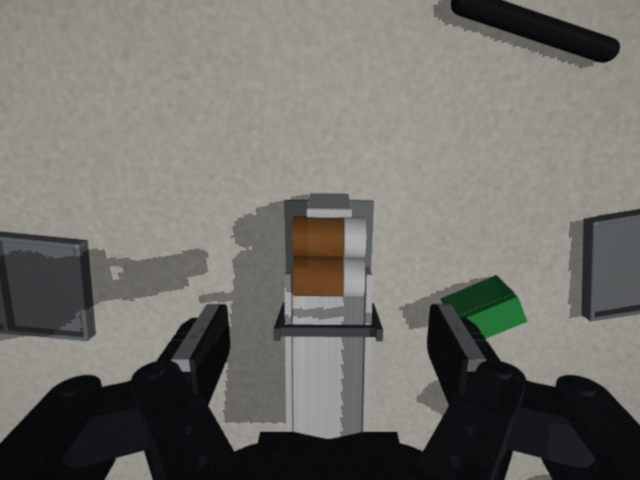

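The wrist view shows the first vial on the shoe at (328,236) and the second against it at (328,276), with the bar at (328,327). The vial centre is 1.5 mm towards the stop and 2 mm to +y of my estimate, so I'll correct for that and grip.

Request:
drive_tool(
  deltas=[
    [[0.2, 0.2, 2.5], [0, 0, 0], -0.8],
    [[0, 0, 3.5], [0, 0, 0], -0.8],
    [[0, 0, 3.3], [0, 0, 0], -0.8],
    [[0, 0, 2], [0, 0, 0], -0.7],
    [[0, 0, 1], [0, 0, 0], -0.7],
    [[0, 0, 0], [0, 0, 0], -0.7],
    [[0, 0, 0], [0, 0, 0], 0.3],
    [[0, 0, 0], [0, 0, 0], 0.3],
    [[0, 0, 0], [0, 0, 0], 0.3],
    [[0, 0, 0], [0, 0, 0], 0.3],
  ],
)

```text
time_s: 20.97
position: [0.4534, 0.0113, 0.0489]
eef_rot: [180.0, 0.1, 174.6]
ft_force: [0.6, 0.2, -1.0]
finger_gap: 0.556
grip_force: 41.1
```

Request:
drive_tool(
  deltas=[
    [[0, 0, 0], [0, 0, 0], 0.3],
    [[0, 0, 0], [0, 0, 0], 0.3],
    [[0, 0, 0], [0, 0, 0], 0.3],
  ],
)

```text
time_s: 21.22
position: [0.4534, 0.0113, 0.0488]
eef_rot: [-180.0, 0.1, 174.6]
ft_force: [-1.0, -1.2, 7.3]
finger_gap: 0.559
grip_force: 41.6
```

Request:
drive_tool(
  deltas=[
    [[0, 0, -0.5], [0, 0, 0], 0.3],
    [[0, 0, -1], [0, 0, 0], 0.3],
    [[0, 0, -2], [0, 0, 0], 0.3],
    [[0, 0, -3], [0, 0, 0], 0.3],
    [[0, 0, -3], [0, 0, 0], 0.3],
    [[0, 0, -2.5], [0, 0, 0.12], 0.3],
    [[0, 0, 0], [0, 0, 0.12], 0.3],
    [[0, 0, 0], [0, 0, 0.12], 0.3],
    [[0, 0, 0], [0, 0, 0.12], 0.3],
    [[0, 0, 0], [0, 0, 0.12], 0.3],
  ],
)

```text
time_s: 22.05
position: [0.4517, 0.0119, 0.1681]
eef_rot: [-180.0, -0.1, 139.9]
ft_force: [-0.0, 0.3, -0.9]
finger_gap: 0.554
grip_force: 42.3
```

Request:
drive_tool(
  deltas=[
    [[0, 0, 0], [0, 0, 0.12], 0.3],
    [[0, 0, 0], [0, 0, 0.12], 0.3],
    [[0, 0, 0], [0, 0, 0.12], 0.3],
    [[0, 0, 0], [0, 0, 0.12], 0.3],
    [[0, 0, 0], [0, 0, 0.12], 0.3],
    [[0, 0, 0], [0, 0, 0.12], 0.3],
    [[0, 0, 0], [0, 0, 0.12], 0.3],
    [[0, 0, 0], [0, 0, 0.12], 0.3],
    [[0, 0, 0], [0, 0, 0.12], 0.3],
  ],
)

```text
time_s: 22.8
position: [0.4515, 0.0118, 0.1678]
eef_rot: [-179.9, -0.0, 78.0]
ft_force: [0.1, 0.2, -1.1]
finger_gap: 0.556
grip_force: 42.3
```

Request:
drive_tool(
  deltas=[
    [[-3.2, 1.2, 0], [0, 0, 0], 0.3],
    [[-3.2, 1.2, 0], [0, 0, 0], 0.3],
    [[-3.2, 1.2, 0], [0, 0, 0], 0.3],
    [[-3.2, 1.2, 0], [0, 0, 0], 0.3],
    [[-3.2, 1.3, 0], [0, 0, 0], 0.3],
    [[-3.2, 1.3, 0], [0, 0, 0], 0.3],
    [[-3.2, 1.3, 0], [0, 0, 0], 0.3],
    [[0, 0, 0], [0, 0, 0], 0.3],
    [[0, 0, 0], [0, 0, 0], 0.3],
  ],
)

```text
time_s: 23.55
position: [0.4921, -0.2265, 0.1675]
eef_rot: [-179.9, -0.0, 78.2]
ft_force: [0.6, 0.1, -0.4]
finger_gap: 0.553
grip_force: 42.3
```

```bash
python3 - <<'E'
from h import *
plan([.494,-.2254,.027],78.5)
im,d=bot.capture('wrist'); im2,d=bot.capture('side')
o=np.zeros((480,800,3),np.uint8); o[:,:500]=cv2.resize(im,(500,375)).__class__ and cv2.copyMakeBorder(cv2.resize(im,(500,375)),0,105,0,0,0); o[:,500:]=cv2.resize(im2[190:430,230:380],(300,480)); cv2.imwrite('pics/w8.png',o)
E
```

```text
t 23.55 pos [ 0.4921 -0.2265  0.1675] rot [-179.9   -0.    78.2] j [-25.  19. -14.  57.   0.  77.] gap 0.553
 turn [-0.001 -0.001 -0.005] shift cm [ 0.15  0.16 14.05]
```

View pics/w8.png

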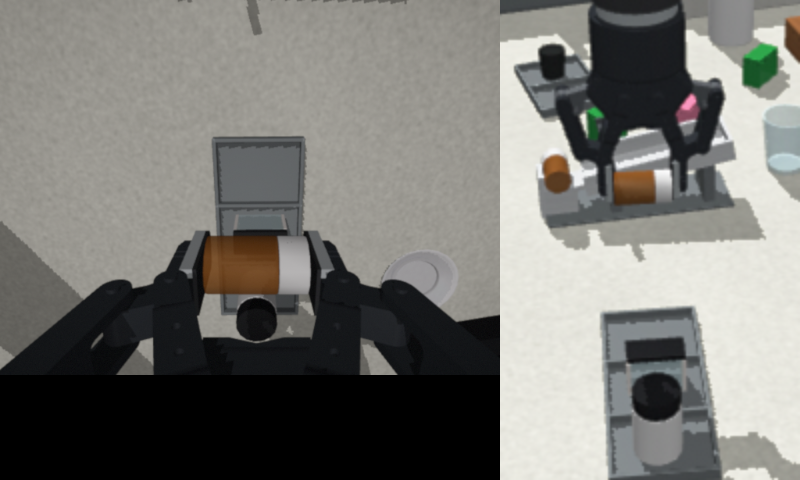

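The vial is held level over the third compartment. Jar, cuvette and stopper all stand upright, and the second vial is on the shoe at (557,172).

Request:
drive_tool(
  deltas=[
    [[0.2, 0.2, 2.5], [0, 0, 0], 0.3],
    [[0, 0, 3.5], [0, 0, 0], 0.3],
    [[0, 0, 3.5], [0, 0, 0], 0.3],
    [[0, 0, 3], [0, 0, 0], 0.3],
    [[0, 0, 1.4], [0, 0, 0], 0.3],
    [[0, 0, 0.3], [0, 0, 0], 0.3],
    [[0, 0, 0], [0, 0, 0], 0.3],
    [[0, 0, 0], [0, 0, 0], 0.3],
  ],
)

```text
time_s: 24.32
position: [0.4954, -0.2232, 0.0269]
eef_rot: [179.9, 0.0, 78.4]
ft_force: [-0.3, 0.1, 0.7]
finger_gap: 0.554
grip_force: 42.3
```

Request:
drive_tool(
  deltas=[
    [[0, 0, 0.2], [0, 0, 0], 0.3],
    [[0, 0, 0], [0, 0, 0], 0.3],
  ],
)

```text
time_s: 24.48
position: [0.4959, -0.2241, 0.0252]
eef_rot: [179.8, 0.0, 78.4]
ft_force: [-0.3, -0.0, -0.4]
finger_gap: 0.549
grip_force: 42.3
```

Request:
drive_tool(
  deltas=[
    [[0, 0, 0.2], [0, 0, 0], 0.3],
    [[0, 0, 0], [0, 0, 0], 0.3],
  ],
)

```text
time_s: 24.65
position: [0.4951, -0.224, 0.0224]
eef_rot: [179.9, 0.0, 78.4]
ft_force: [0.0, -0.3, -0.7]
finger_gap: 0.555
grip_force: 42.3
```

Request:
drive_tool(
  deltas=[
    [[0, 0, 0.1], [0, 0, 0], 0.3],
    [[0, 0, 0], [0, 0, 0], 0.3],
  ],
)

```text
time_s: 24.82
position: [0.4948, -0.2239, 0.0209]
eef_rot: [180.0, 0.0, 78.4]
ft_force: [0.3, -0.4, 0.1]
finger_gap: 0.555
grip_force: 42.3
```

Request:
drive_tool(
  deltas=[
    [[0, 0, 0], [0, 0, 0], -0.3],
    [[0, 0, 0], [0, 0, 0], -0.4],
    [[0, 0, 0], [0, 0, 0], -0.4],
    [[0, 0, 0], [0, 0, 0], -0.4],
    [[0, 0, -1], [0, 0, 0], -0.4],
    [[0, 0, -2], [0, 0, 0], -0.4],
    [[0, 0, -3.5], [0, 0, 0], -0.4],
    [[0, 0, -4], [0, 0, 0], -0.5],
    [[0, 0, -4], [0, 0, 0], -0.7],
    [[0, 0, 0], [0, 0, -0.12], -0.7],
  ],
)

```text
time_s: 25.65
position: [0.4994, -0.2259, 0.1749]
eef_rot: [179.2, 0.3, 85.4]
ft_force: [1.3, -0.7, 0.4]
finger_gap: 0.852
grip_force: 0.0
```

Request:
drive_tool(
  deltas=[
    [[0, 0, 0], [0, 0, -0.12], -0.7],
    [[0, 0, 0], [0, 0, -0.12], -0.7],
    [[0, 0, 0], [0, 0, -0.12], -0.7],
    [[0, 0, 0], [0, 0, -0.12], -0.7],
    [[0, 0, 0], [0, 0, -0.12], -0.7],
    [[0, 0, 0], [0, 0, -0.12], -0.7],
    [[0, 0, 0], [0, 0, -0.12], -0.7],
    [[0, 0, 0], [0, 0, -0.12], -0.7],
    [[0, 0, 0], [0, 0, -0.12], -0.7],
    [[0, 0, 0], [0, 0, -0.12], -0.7],
  ],
)

```text
time_s: 26.48
position: [0.4947, -0.2238, 0.1667]
eef_rot: [-180.0, 0.0, 154.3]
ft_force: [-0.5, -0.3, -0.1]
finger_gap: 0.851
grip_force: 0.0
```

Request:
drive_tool(
  deltas=[
    [[0, 0, 0], [0, 0, -0.12], -0.7],
    [[0, 0, 0], [0, 0, -0.12], -0.7],
    [[0, 0, 0], [0, 0, -0.12], -0.7],
    [[1.1, 3.8, 0], [0, 0, 0], -0.7],
    [[1.1, 3.8, 0], [0, 0, 0], -0.7],
    [[1.1, 3.8, 0], [0, 0, 0], -0.7],
    [[1.1, 3.8, 0], [0, 0, 0], -0.7],
    [[1.1, 3.8, 0], [0, 0, 0], -0.7],
    [[0.9, 3.8, 0], [0, 0, 0], -0.7],
    [[0, 0, 0], [0, 0, 0], -0.7],
  ],
)

```text
time_s: 27.32
position: [0.4507, 0.0148, 0.1666]
eef_rot: [179.8, -0.0, 175.1]
ft_force: [0.8, 0.1, 0.0]
finger_gap: 0.851
grip_force: 0.0
```

Request:
drive_tool(
  deltas=[
    [[0, 0, 0], [0, 0, 0], -0.7],
  ],
)

```text
time_s: 27.4
position: [0.4521, 0.0109, 0.1667]
eef_rot: [-180.0, 0.1, 174.9]
ft_force: [-0.5, -0.6, -0.1]
finger_gap: 0.849
grip_force: 0.0
```

```bash
python3 - <<'E'
from h import *
c=cam('wrist'); im,d=bot.capture('wrist')
P=cloud(c,cv2.medianBlur(d,3)); 
u=np.array([np.cos(np.radians(-5.5)),np.sin(np.radians(-5.5))]); n=np.array([-u[1],u[0]]); o=np.array([.458,.009])
X=(P[...,:2]-o)@u; Y=(P[...,:2]-o)@n; m=(P[...,2]>.0565)&(P[...,2]<.075)&(np.abs(X)<.02)&(np.abs(Y)<.04)
print('x',np.percentile(X[m],[1,50,99]),'y',np.percentile(Y[m],[1,99]),'zmax',P[...,2][m].max())
plan([.4534,.0113,.0485],174.5)
im2,d2=bot.capture('side'); cv2.imwrite('pics/s2.png',cv2.resize(im2[330:440,260:360],(500,550),interpolation=2))
E
```

```text
x [-0.01277304 -0.00388554  0.00837836] y [-0.02167518  0.0252304 ] zmax 0.06272997168753511
t 27.45 pos [0.4525 0.0097 0.1666] rot [-1.800e+02  1.000e-01  1.748e+02] j [  1.  11. -26.  53.  -0.   6.] gap 0.851
 turn [-0.001  0.001  0.004] shift cm [-0.07  0.17 11.81]
```

View pics/s2.png

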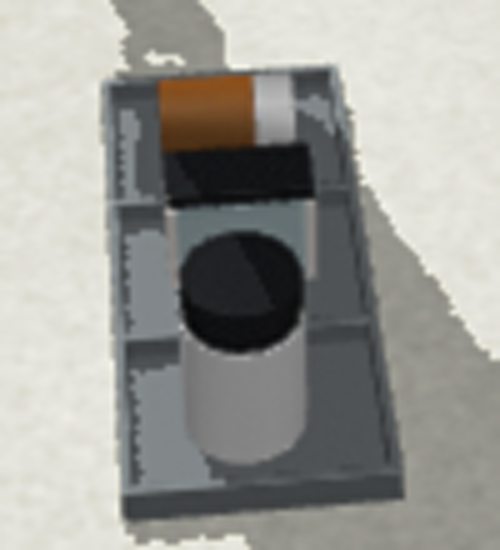

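The long tray is complete: vial, cuvette and jar, one per compartment. The second vial sits in the same place on the shoe, so I'll grip it the same way.

Request:
drive_tool(
  deltas=[
    [[-0.1, 0.2, 2.5], [0, 0, 0], -0.7],
    [[0, 0, 3.5], [0, 0, 0], -0.7],
    [[0, 0, 3], [0, 0, 0], -0.7],
    [[0, 0, 2], [0, 0, 0], -0.7],
    [[0, 0, 0.9], [0, 0, 0], -0.7],
    [[0, 0, 0], [0, 0, 0], -0.7],
    [[0, 0, 0], [0, 0, 0], 0.3],
    [[0, 0, 0], [0, 0, 0], 0.3],
    [[0, 0, 0], [0, 0, 0], 0.3],
    [[0, 0, 0], [0, 0, 0], 0.3],
  ],
)

```text
time_s: 28.33
position: [0.4552, 0.0108, 0.0483]
eef_rot: [-180.0, 0.2, 174.6]
ft_force: [0.6, -0.4, 3.9]
finger_gap: 0.557
grip_force: 41.2
```

Request:
drive_tool(
  deltas=[
    [[0, 0, 0], [0, 0, 0], 0.3],
    [[0, 0, 0], [0, 0, 0], 0.3],
    [[0, 0, 0], [0, 0, 0], 0.3],
  ],
)

```text
time_s: 28.58
position: [0.4552, 0.0108, 0.0483]
eef_rot: [-180.0, 0.2, 174.6]
ft_force: [-0.7, -2.0, 5.9]
finger_gap: 0.555
grip_force: 41.6
```

Request:
drive_tool(
  deltas=[
    [[0, 0, -0.5], [0, 0, 0], 0.3],
    [[0, 0, -1], [0, 0, 0], 0.3],
    [[0, 0, -2], [0, 0, 0], 0.3],
    [[0, 0, -3], [0, 0, 0], 0.3],
    [[0, 0, -3], [0, 0, 0], 0.3],
    [[0, 0, -2.5], [0, 0, 0.116], 0.3],
    [[0, 0, 0], [0, 0, 0.116], 0.3],
    [[0, 0, 0], [0, 0, 0.116], 0.3],
    [[0, 0, 0], [0, 0, 0.116], 0.3],
    [[0, 0, 0], [0, 0, 0.116], 0.3],
  ],
)

```text
time_s: 29.42
position: [0.4531, 0.0113, 0.1674]
eef_rot: [180.0, -0.0, 141.1]
ft_force: [0.9, 0.4, 0.1]
finger_gap: 0.554
grip_force: 42.0
```

Request:
drive_tool(
  deltas=[
    [[0, 0, 0], [0, 0, 0.116], 0.3],
    [[0, 0, 0], [0, 0, 0.116], 0.3],
    [[0, 0, 0], [0, 0, 0.116], 0.3],
    [[0, 0, 0], [0, 0, 0.116], 0.3],
    [[0, 0, 0], [0, 0, 0.116], 0.3],
    [[0, 0, 0], [0, 0, 0.116], 0.3],
    [[0, 0, 0], [0, 0, 0.116], 0.3],
  ],
)

```text
time_s: 30.0
position: [0.4529, 0.0113, 0.167]
eef_rot: [-180.0, -0.0, 94.6]
ft_force: [-0.5, -0.3, 0.3]
finger_gap: 0.55
grip_force: 42.0
```

Request:
drive_tool(
  deltas=[
    [[3.3, 1.2, 0], [0, 0, 0], 0.3],
    [[3.3, 1.2, 0], [0, 0, 0], 0.3],
    [[3.3, 1.2, 0], [0, 0, 0], 0.3],
    [[3.3, 1.2, 0], [0, 0, 0], 0.3],
    [[3.3, 1.2, 0], [0, 0, 0], 0.3],
    [[3.3, 1.1, 0], [0, 0, 0], 0.3],
    [[3.3, 1.1, 0], [0, 0, 0], 0.3],
    [[0, 0, 0], [0, 0, 0], 0.3],
    [[0, 0, 0], [0, 0, 0], 0.3],
  ],
)

```text
time_s: 30.75
position: [0.5153, 0.2499, 0.1667]
eef_rot: [-180.0, 0.0, 95.1]
ft_force: [-0.2, -1.1, -0.6]
finger_gap: 0.552
grip_force: 42.0
```

```bash
python3 - <<'E'
from h import *
plan([.5165,.251,.027],95)
E
```

```text
t 30.75 pos [0.5153 0.2499 0.1667] rot [-180.     0.    95.1] j [ 26.  22. -10.  59.   0. 111.] gap 0.552
 turn [-0.001  0.     0.001] shift cm [ 0.1   0.13 13.97]
```

Request:
drive_tool(
  deltas=[
    [[0, 0, 2.5], [0, 0, 0], 0.3],
    [[0, 0, 3.5], [0, 0, 0], 0.3],
    [[0, 0, 3.5], [0, 0, 0], 0.3],
    [[0, 0, 3], [0, 0, 0], 0.3],
    [[0, 0, 1.4], [0, 0, 0], 0.3],
    [[0, 0, 0.3], [0, 0, 0], 0.3],
    [[0, 0, 0.2], [0, 0, 0], 0.3],
    [[0, 0, 0], [0, 0, 0], 0.3],
    [[0, 0, 0], [0, 0, 0], 0.3],
  ],
)

```text
time_s: 31.5
position: [0.5168, 0.2483, 0.0245]
eef_rot: [179.9, -0.1, 94.8]
ft_force: [1.3, 0.6, -0.5]
finger_gap: 0.553
grip_force: 42.0
```

Request:
drive_tool(
  deltas=[
    [[0, 0, 0.1], [0, 0, 0], 0.3],
    [[0, 0, 0], [0, 0, 0], 0.3],
    [[0, 0, 0], [0, 0, 0], 0.3],
  ],
)

```text
time_s: 31.75
position: [0.5162, 0.2485, 0.0227]
eef_rot: [179.9, -0.0, 94.9]
ft_force: [0.1, 0.2, -0.3]
finger_gap: 0.556
grip_force: 42.0
```

Request:
drive_tool(
  deltas=[
    [[0, 0, 0.1], [0, 0, 0], 0.3],
    [[0, 0, 0], [0, 0, 0], 0.3],
  ],
)

```text
time_s: 31.92
position: [0.5157, 0.2483, 0.021]
eef_rot: [180.0, -0.0, 94.9]
ft_force: [-0.4, -0.9, 0.3]
finger_gap: 0.553
grip_force: 42.0
```

Release and withdraw, then check.

Request:
drive_tool(
  deltas=[
    [[0, 0, 0], [0, 0, 0], -0.3],
    [[0, 0, 0], [0, 0, 0], -0.4],
    [[0, 0, 0], [0, 0, 0], -0.4],
    [[0, 0, 0], [0, 0, 0], -0.4],
    [[0, 0, -1], [0, 0, 0], -0.4],
    [[0, 0, -2], [0, 0, 0], -0.4],
    [[0, 0, -3.5], [0, 0, 0], -0.4],
    [[0, 0, -4], [0, 0, 0], -0.4],
    [[0, 0, -4], [0, 0, 0], -0.4],
  ],
)

```text
time_s: 32.67
position: [0.5149, 0.2478, 0.1676]
eef_rot: [-179.9, 0.0, 94.9]
ft_force: [0.4, 0.9, 0.6]
finger_gap: 0.701
grip_force: 0.0
```

Request:
drive_tool(
  deltas=[
    [[-2, -4, -1], [0, 0, 0], -0.4],
    [[-2, -4, -1], [0, 0, 0], -0.4],
    [[-2, -4, -1], [0, 0, 0], -0.4],
    [[-2, -2, 0], [0, 0, 0], -0.4],
    [[-2, 0, 0], [0, 0, 0], -0.4],
    [[0, 0, 0], [0, 0, 0], -0.4],
    [[0, 0, 0], [0, 0, 0], -0.4],
    [[0, 0, 0], [0, 0, 0], -0.4],
  ],
)

```text
time_s: 33.33
position: [0.3958, 0.1435, 0.1938]
eef_rot: [179.9, -0.0, 94.8]
ft_force: [0.8, -0.8, -0.2]
finger_gap: 0.702
grip_force: 0.0
```

```bash
python3 - <<'E'
from h import *
c=cam('top'); im,d=bot.capture('top'); P=cloud(c,cv2.medianBlur(d,3))
for n,o,a,h in [('long',(.4805,-.292),-11.5,.101),('short',(.5135,.283),5.,.068)]:
    a=np.radians(a);u=np.array([np.cos(a),np.sin(a)]);v=np.array([-u[1],u[0]])
    X=(P[...,:2]-o)@u;Y=(P[...,:2]-o)@v;Z=P[...,2]
    m=((abs(X)<.042)&(abs(Y)<h)&(Z>.02)&(Z<.1)).astype(np.uint8)
    k,l,s,_=cv2.connectedComponentsWithStats(m)
    for i in range(1,k):
        q=l==i
        if q.sum()>30:print(n,q.sum(),'x %.3f..%.3f y %.3f..%.3f z95 %.4f'%(X[q].min(),X[q].max(),Y[q].min(),Y[q].max(),np.percentile(Z[q],95)))
im2,_=bot.capture('side')
o=np.zeros((600,800,3),np.uint8);o[:300,:400]=cv2.resize(im[270:360,425:585],(400,300))[:];o[300:,:400]=cv2.resize(im[265:345,115:225],(400,300))
o[:,400:]=cv2.resize(im2[210:440,225:378],(400,600));cv2.imwrite('pics/end.png',o)
E
```

```text
long 431 x -0.022..0.026 y 0.053..0.080 z95 0.0325
long 516 x -0.022..0.028 y -0.007..0.019 z95 0.0448
long 637 x -0.021..0.019 y -0.087..-0.047 z95 0.0669
short 429 x -0.024..0.024 y -0.052..-0.024 z95 0.0322
short 373 x -0.016..0.018 y 0.014..0.049 z95 0.0430
```

View pics/end.png

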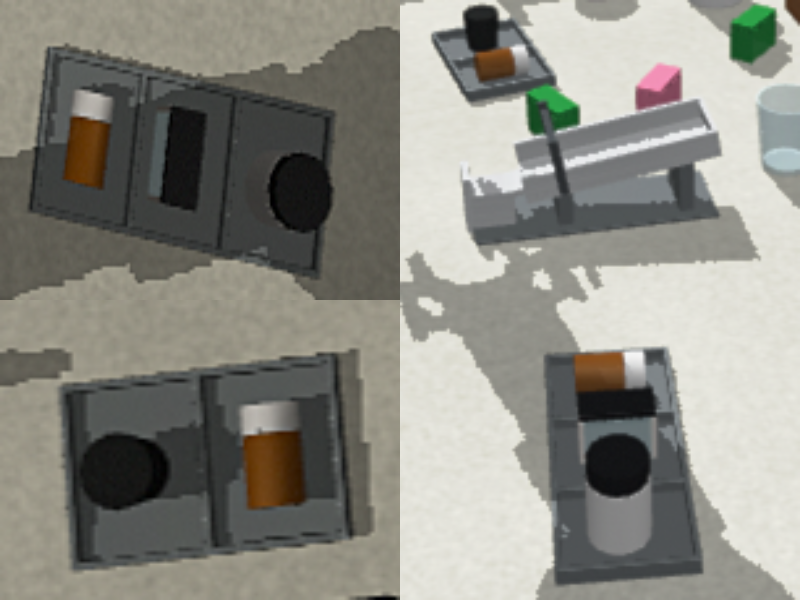

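All five objects are on the tray floors, one per compartment, and upright or lying as asked; the chute is empty. Top heights are about 32, 45, 67, 32 and 43 mm, which match. Handing in.

```bash
python3 -c "
from bench import bot
print(bot.job_done())"
```

```text
the job is handed in; nothing more can be done
None
```

I handed the job in at about 33 s of the 128 s allowed: jar, cuvette and one vial are in the long tray, stopper and the other vial in the short tray; my last pictures showed all five correctly placed, but no verdict was returned.

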